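Pick the spacer that fills the gap beside a clamped hub

ROBOT

A 7-joint arm with a two-finger parallel gripper is mounted at the origin on the work surface; the furniture and walls round the work are solid. World frame = base frame: x ahead of the robot, y to its left, z up, the work surface at z = 0. Lengths are in m, angles in rad, forces in N, time in s.
With the tool pointing down it reaches from about 0.4 to 0.85 m from the base axis. Payload 4.5 kg.
Tool frame: the origin (TCP) lies midway between the tips of the shut fingers; the grasp point (between the pads) lies 19 mm behind it; y points along the fingers, z is the direction in which the jaws open and shut, and the axes are right-handed (so a half turn about y gives the same grasp; the last joint's range is limited). The gripper opens to 88 mm and grips with 3 to 60 N. Pads are 18 mm wide; open, the fingers measure 123 mm over their backs; the gripper's body (75 mm by 187 mm) begins 45 mm behind the grasp point.
Start: joints at [-1.186, 0.689, -0.195, 1.565, 0.157, 0.902, -0.215], TCP at [0.215, 0.587, 0.239] pointing down, gripper open.
Joint ranges: [-3.01, 3.01], [-0.46, 2.08], [-1.47, 1.51], [0.13, 2.56], [-1, 4.14], [0.04, 2.09], [-2.66, 2.66]. Speed limits (rad/s): [2.57, 2.57, 3.14, 3.14, 3.14, 3.14, 3.14].

INTERFACE

Orientations are given as a 3x3 rotation matrix whose columns are the frame's x, y, z axes.
In Python, from plant import sense, grab_frame, camera_model, hand_in gives the robot as it stands. The module is installed in compiled form; this text tells all that it offers.
- The arm moves only by the tool drive_tool, never from a script. Its argument "deltas" is a list of rows, each an object of numbers: "x", "y", "z": the shift along the tool's x, y, z in m; "rx", "ry", "rz": the turn, a rotation vector about the tool's x, y, z in degrees; "grip": the opening, from 0 (shut) to 1 (fully open). In form: [{"x": .., "y": .., "z": .., "rx": .., "ry": .., "rz": .., "grip": ..}, ...]. A call has 1 to 20 rows; each row shifts and turns the pose as measured when the row begins, along the tool's axes as they then stand; what a row does not reach is not made up. A row lasts 1/8 s, in which the tool goes at most 62.5 mm and 10.7 degrees, less where a joint would pass 70% of its speed; a pose out of reach is approached as far as the arm can. A call with a gripper value outside its range is refused whole. The fingers move at their own pace and stop on an object; "squeeze" is the grip in N (left out, the last holds). Time passes only in rows, so rows that do not move let the fingers close. It gives the time, the measured TCP pose, the force and the opening at its end, in the units of the state.
- sense(): the state, without advancing time (a new reading comes with each control period).
- grab_frame(name): name is "scene" or "side" or "wrist"; returns (picture, depth): 400x640x3 uint8, red, green, blue; 400x640 float32, m along the optical axis (not along the pixel's ray), 0 where there is no reading.
- camera_model(name): a dict with "mtx" (3x3 intrinsics, pixels), "R" (3x3) and "t" (3): a world point X has camera coordinates R X + t. Camera axes: x right, y down, z forward; pixel columns grow to the right and rows downward; lengths in m; the calibration is good to about 2 mm. A picture is of the moment at which its call begins: read the wrist's pose just before it. camera_model takes no time and is no camera call; for the wrist camera it gives the pose at the moment of the call.
- hand_in(): hands the job in, once; it reports no verdict.
The state is a dict: "t": time; "joints": joint angles; "joint_vel": joint speeds; "effort": joint torques, N m; "ee_pos": TCP position; "orientation": TCP orientation; "ft_force": force on the tool from outside, world axes, zero at the start; "torque": the same for the moment, N m; "finger_gap": finger opening in m.
Only numpy, scipy, OpenCV 4.12 (cv2) and the standard library are available. Lean on these libraries where they do the work, as an engineer would, in place of code of your own. Each camera call takes 0.05 s, during which the arm holds its last target.

TASK

A wheel hub sits in the holding fixture, but a gap is left between its thrust plate and the end plate. Of the three spacers on the bench, find the one that fills the gap (the thickest one that still goes in, with a few millimetres of play) and put it in upright, centred and fully down on the fixture's base, then let go. Leave the other two spacers standing upright on the bench.

Things in the scene. Friction and masses are not known exactly. Their poses are not given: they have to be found in the camera images.
- fixture: Hub holding fixture, fixed to the bench: dark steel base plate 80 x 140 x 12 mm (its x, y, z) with a row along its own y axis: a blue fixed jaw at y -64 mm, a grey hub (about 62 mm long, 64 mm high above the bench), an aluminium thrust plate, the gap, an aluminium end plate with a black screw knob. Origin: under the base, on the bench, 2 mm off the plate's middle; z up.
- gap_floor (a point): Centre of the gap's floor, on top of the base plate, 12 mm above the bench; axes as the fixture's. The gap is 35 mm wide along y between two plates, each 26 mm wide along x, so it is open at both x ends. The plates stand straight for 34 mm above this point, then flare outwards to a mouth 50 mm wide at 45 mm above this point; they end at 47 mm.
- spacer_yellow: Thin spacer, loose, standing upright: dark steel block 30 x 18 x 46 mm (its x, y, z) with a flat yellow grip on top, 30 mm along x, 14 mm along y, from 46 to 82 mm above the underside. Origin: centre of the underside; z up. 0.06 to 0.11 kg.
- spacer_green: Medium spacer, loose, standing upright: dark steel block 30 x 30 x 46 mm (its x, y, z) with a flat green grip on top, 30 mm along x, 14 mm along y, from 46 to 82 mm above the underside. Origin: centre of the underside; z up. 0.08 to 0.16 kg.
- spacer_red: Thick spacer, loose, standing upright: dark steel block 30 x 46 x 46 mm (its x, y, z) with a flat red grip on top, 30 mm along x, 14 mm along y, from 46 to 82 mm above the underside. Origin: centre of the underside; z up. 0.12 to 0.23 kg. The spacers stand in a row about 80 mm apart, in any order; a bicycle wheel lies nearly level on a stand to the right of the row (-y side), its tyre's top 0.06 to 0.13 m above the bench.

How it is judged:
At the end, for the whole second after the job is handed in: The spacer with the green grip rests in the gap: underside within 6 mm of its floor, centred within 15 mm along the fixture's x and 10 mm along y, upright within 10 degrees. The yellow and red ones stand on the bench (within 10 mm of its level), upright within 10 degrees (x of spacer_green in the frame of gap_floor between -0.015 and 0.015 m and y of spacer_green in the frame of gap_floor between -0.01 and 0.01 m and z of spacer_green in the frame of gap_floor below 0.006 m and angle between each of spacer_green, spacer_yellow, spacer_red's own z axis and vertical below 0.17 rad and linear speed of spacer_green below 0.02 m/s and height (world z) of spacer_yellow between -0.01 and 0.01 m and height (world z) of spacer_red between -0.01 and 0.01 m); the robot touches nothing.
It also fails if it takes over 38 s, if anything falls off the work surface, if the arm or the gripper's body presses on something with over 40 N, if the wrist force passes 120 N, or if a joint passes its speed limit or range.

## Working session

There is one attempt and no reset: what is moved stays moved. The work goes in short steps, Python scripts to look and compute and a tool call to move; the robot and the scene stay as the last step left them, time stands still between calls to the robot, and variables do not carry over. Pictures are saved under pics/ and viewed, and the job is handed in when it is done.

Besides the shell and the picture viewer there is one more tool, called in YAML: its name, and indented under it one key for each argument. drive_tool: Moves the arm, as the interface text tells. Its arguments: {"type":"object","properties":{"deltas":{"type":"array"},"squeeze":{"type":"number"}},"required":["deltas"]}

```bash
mkdir -p pics
python3 - <<'E'
from plant import *
import cv2,numpy as np
s=sense();print({k:np.round(v,3).tolist() for k,v in s.items()})
for n in["scene","side"]:
    p,d=grab_frame(n);cv2.imwrite(f"pics/{n}0.png",p[:,:,::-1]);np.save(f"{n}0.npy",d);np.save(f"{n}0p.npy",p)
    c=camera_model(n);print(n,{k:np.round(v,3).tolist() for k,v in c.items()})
E
```

```text
{'t': 0.0, 'joints': [-1.186, 0.69, -0.195, 1.566, 0.157, 0.903, -0.215], 'joint_vel': [-0.002, -0.001, -0.003, -0.001, -0.001, -0.001, -0.0], 'effort': [-0.001, -52.756, -1.267, -15.342, -0.053, 0.007, 0.0], 'ee_pos': [0.215, 0.586, 0.238], 'orientation': [[0.939, -0.0, 0.344], [-0.344, -0.002, 0.939], [0.0, -1.0, -0.002]], 'ft_force': [-0.308, -0.075, -0.631], 'torque': [-0.006, 0.017, -0.006], 'finger_gap': 0.088}
scene {'mtx': [[374.01, 0.0, 316.927], [0.0, 374.01, 200.205], [0.0, 0.0, 1.0]], 'R': [[0.881, -0.473, -0.008], [-0.317, -0.578, -0.752], [0.35, 0.665, -0.659]], 't': [-0.347, 0.334, 0.524]}
side {'mtx': [[462.613, 0.0, 313.326], [0.0, 462.613, 197.169], [0.0, 0.0, 1.0]], 'R': [[1.0, -0.009, -0.001], [-0.007, -0.645, -0.764], [0.006, 0.764, -0.645]], 't': [-0.533, 0.193, 0.695]}
```

View pics/scene0.png

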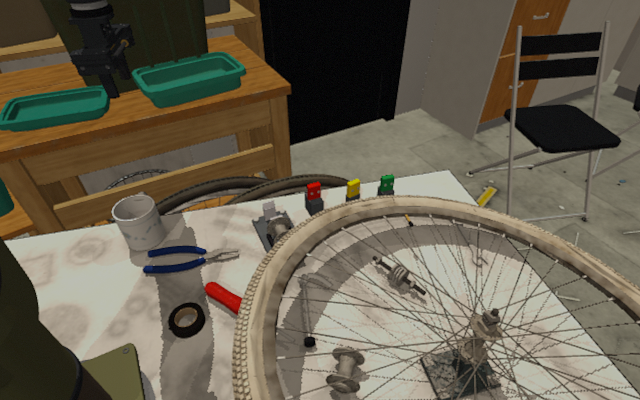

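View pics/side0.png

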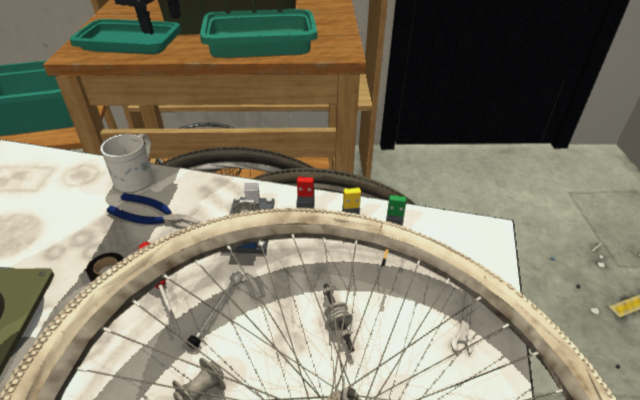

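Both views show the red, yellow and green grips in a row (scene: (314,190), (353,188), (387,185)). The fixture is at about (272,228), partly behind the tyre. Next I'll measure them.

```bash
cat > h.py <<'E'
import numpy as np,cv2
from plant import *
def cloud(n,d,c=None):
    c=c or camera_model(n)
    K,R,t=map(np.array,(c["mtx"],c["R"],c["t"]))
    v,u=np.mgrid[:400,:640]
    P=np.stack([(u-K[0,2])/K[0,0]*d,(v-K[1,2])/K[1,1]*d,d],-1)
    return (P-t)@R
E
python3 - <<'E'
from h import *
for n in["scene","side"]:
    d=np.load(n+"0.npy");p=np.load(n+"0p.npy");X=cloud(n,d)
    hsv=cv2.cvtColor(p,cv2.COLOR_RGB2HSV)
    H=hsv[...,0].astype(int);ok=(hsv[...,1]>150)&(hsv[...,2]>80)&(d>0)&(X[...,2]>.035)&(X[...,2]<.1)&(X[...,1]>0)
    print(n,"cam",np.round(-np.array(camera_model(n)["R"]).T@np.array(camera_model(n)["t"]),3))
    for k,m in dict(red=(H<8)|(H>172),yel=(H>18)&(H<35),grn=(H>50)&(H<85)).items():
        m=m&ok;m[:160]=0;m[230:]=0
        q=X[m];print(k,len(q),np.round(np.percentile(q,[2,50,98],axis=0),3).tolist() if len(q) else'')
        t=q[q[:,2]>.076]
        if len(t)>5: print('  top',len(t),np.round(t.mean(0),3),np.round(cv2.minAreaRect((t[:,:2]*1000).astype(np.float32)),1) if 0 else cv2.minAreaRect((t[:,:2]*1000).astype(np.float32)))
    for uv in ([(272,228),(268,208),(290,233),(100,40),(262,240),(280,215)] if n=="scene" else [(251,190),(252,205),(265,205),(250,240)]):
        print(uv,np.round(X[uv[1],uv[0]],3))
    f=cv2.resize(p[170:270,200:440] ,None,fx=3.3,fy=3.3,interpolation=cv2.INTER_CUBIC);cv2.imwrite(f"pics/{n}z.png",f[:,:,::-1])
E
```

```text
scene cam [ 0.228 -0.32   0.594]
red 180 [[0.503, 0.24, 0.046], [0.516, 0.243, 0.07], [0.529, 0.253, 0.082]]
  top 67 [0.517 0.246 0.08 ] ((516.9738159179688, 247.4295196533203), (15.109173774719238, 27.632617950439453), 79.65153503417969)
yel 197 [[0.585, 0.075, 0.045], [0.598, 0.209, 0.068], [0.646, 0.22, 0.082]]
  top 66 [0.598 0.213 0.08 ] ((599.2330322265625, 213.54766845703125), (14.101007461547852, 30.530668258666992), 88.312255859375)
grn 45 [[0.664, 0.187, 0.078], [0.676, 0.192, 0.081], [0.688, 0.2, 0.082]]
  top 45 [0.676 0.192 0.081] ((676.2620849609375, 193.99330139160156), (13.26876449584961, 26.553125381469727), 80.98454284667969)
(272, 228) [0.399 0.208 0.039]
(268, 208) [0.414 0.263 0.045]
(290, 233) [0.397 0.103 0.122]
(100, 40) [0.21  0.545 0.352]
(262, 240) [0.375 0.211 0.012]
(280, 215) [0.424 0.218 0.057]
side cam [ 0.53  -0.411  0.595]
red 284 [[0.506, 0.238, 0.048], [0.52, 0.241, 0.072], [0.535, 0.252, 0.084]]
  top 117 [0.52  0.244 0.081] ((520.5443725585938, 246.22662353515625), (14.941492080688477, 29.365079879760742), 83.73263549804688)
yel 290 [[0.589, 0.205, 0.049], [0.602, 0.208, 0.073], [0.616, 0.219, 0.084]]
  top 123 [0.603 0.212 0.081] ((602.5298461914062, 213.30850219726562), (29.413816452026367, 15.200896263122559), 6.733769416809082)
grn 209 [[0.666, 0.184, 0.053], [0.677, 0.188, 0.078], [0.691, 0.199, 0.084]]
  top 120 [0.678 0.19  0.081] ((678.472412109375, 192.3702392578125), (14.457916259765625, 27.64554786682129), 76.50204467773438)
(251, 190) [0.419 0.26  0.047]
(252, 205) [0.427 0.206 0.057]
(265, 205) [0.443 0.257 0.013]
(250, 240) [0.439 0.076 0.101]
```

View pics/scenez.png

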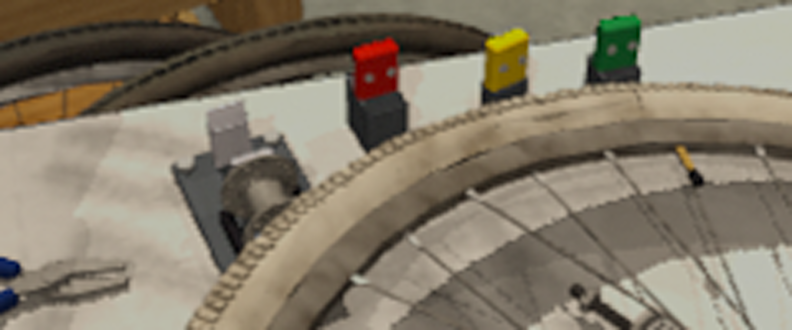

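View pics/sidez.png

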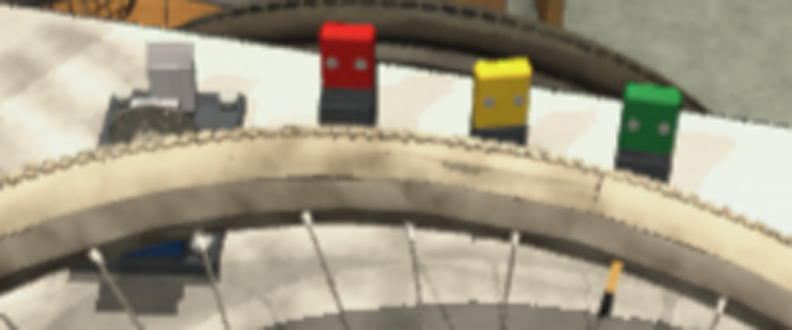

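Run:
```python
from h import *
s=sense()
c=camera_model("wrist");R=np.array(c["R"]);t=np.array(c["t"]);O=np.array(s["orientation"])
cp=-R.T@t
print("cam in tool",np.round(O.T@(cp-s["ee_pos"]),3),"\naxes in tool\n",np.round(O.T@R.T,3),np.round(c["mtx"],0).tolist())
# tyre outline
for n in["scene","side"]:
    d=np.load(n+"0.npy");X=cloud(n,d)
    for x in (.34,.38,.42,.46,.5,.54,.58,.62,.66,.7,.74,.78):
        m=(abs(X[...,0]-x)<.008)&(d>0)&(X[...,2]>.05)&(X[...,2]<.2)&(X[...,1]<.3)&(X[...,1]>-.1)
        q=X[m]; q=q[q[:,1]<.17] 
        if len(q):
            i=q[:,1].argmax();print(n,x,'maxy',np.round(q[i],3),'maxz near edge',np.round(q[q[:,1]>q[i,1]-.05][:,2].max(),3))
```

```text
cam in tool [-0.073 -0.146 -0.001] 
axes in tool
 [[ 0.001  0.959  0.283]
 [ 0.    -0.283  0.959]
 [ 1.    -0.001 -0.001]] [[351.0, 0.0, 322.0], [0.0, 351.0, 197.0], [0.0, 0.0, 1.0]]
scene 0.34 maxy [0.346 0.085 0.115] maxz near edge 0.135
scene 0.38 maxy [0.388 0.167 0.05 ] maxz near edge 0.05
scene 0.42 maxy [0.421 0.167 0.059] maxz near edge 0.115
scene 0.46 maxy [0.458 0.142 0.1  ] maxz near edge 0.113
scene 0.5 maxy [0.5   0.15  0.097] maxz near edge 0.106
scene 0.54 maxy [0.546 0.157 0.088] maxz near edge 0.1
scene 0.58 maxy [0.575 0.15  0.09 ] maxz near edge 0.093
scene 0.62 maxy [0.614 0.151 0.078] maxz near edge 0.087
scene 0.66 maxy [0.654 0.137 0.077] maxz near edge 0.081
scene 0.7 maxy [0.699 0.122 0.068] maxz near edge 0.077
scene 0.74 maxy [0.736 0.097 0.068] maxz near edge 0.07
scene 0.78 maxy [0.773 0.071 0.061] maxz near edge 0.065
side 0.34 maxy [0.348 0.079 0.124] maxz near edge 0.136
side 0.38 maxy [0.387 0.104 0.121] maxz near edge 0.129
side 0.42 maxy [0.417 0.122 0.112] maxz near edge 0.122
side 0.46 maxy [0.464 0.137 0.106] maxz near edge 0.115
side 0.5 maxy [0.498 0.151 0.099] maxz near edge 0.107
side 0.54 maxy [0.539 0.154 0.092] maxz near edge 0.102
side 0.58 maxy [0.586 0.152 0.088] maxz near edge 0.096
side 0.62 maxy [0.613 0.149 0.083] maxz near edge 0.09
side 0.66 maxy [0.655 0.142 0.074] maxz near edge 0.084
side 0.7 maxy [0.695 0.128 0.068] maxz near edge 0.078
side 0.74 maxy [0.733 0.102 0.07 ] maxz near edge 0.072
side 0.78 maxy [0.773 0.078 0.061] maxz near edge 0.068
```

drive_tool:
  deltas:
    - {"y": -0.05,"grip": 0.5}
    - {"x": 0.047,"z": -0.03,"y": -0.012}
    - {"x": 0.047,"z": -0.03,"y": -0.012}
    - {"x": 0.047,"z": -0.03,"y": -0.012}
    - {"x": 0.047,"z": -0.03,"y": -0.012}
    - {"x": 0.047,"z": -0.03,"y": -0.012}
    - {"x": 0.047,"z": -0.03,"y": -0.012}
    - {"x": 0.047,"z": -0.03}
    - {"x": 0,"y": 0}

```text
invalid input
```

Run:
```python
from h import *
s=sense();c=camera_model("wrist")
p,d=grab_frame("wrist");cv2.imwrite("pics/w1.png",p[:,:,::-1]);np.save("w1.npy",d);np.save("w1p.npy",p)
import pickle;pickle.dump((s,c),open("w1.pkl","wb"))
print(s["t"],np.round(s["ee_pos"],3),np.round(s["orientation"],3).tolist(),s["finger_gap"],np.round(s["joints"],2))
```

```text
0.1 [0.215 0.586 0.238] [[0.939, -0.0, 0.344], [-0.344, -0.002, 0.939], [0.0, -1.0, -0.002]] 0.08796061135825188 [-1.19  0.69 -0.19  1.57  0.16  0.9  -0.22]
```

View pics/w1.png

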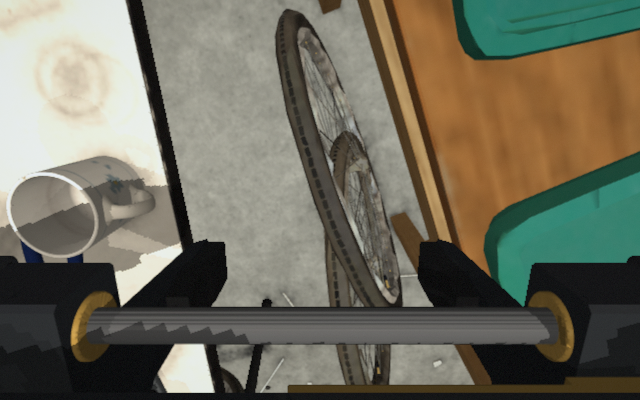

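The move was refused. The wrist view still shows the start pose: mug at (80,210), floor beyond the bench edge. I'll retry with every key in each row.

drive_tool:
  deltas:
    - {"x": 0,"y": -0.05,"z": 0,"rx": 0,"ry": 0,"rz": 0,"grip": 0.5}
    - {"x": 0.047,"y": -0.012,"z": -0.03,"rx": 0,"ry": 0,"rz": 0,"grip": 0.5}
    - {"x": 0.047,"y": -0.012,"z": -0.03,"rx": 0,"ry": 0,"rz": 0,"grip": 0.5}
    - {"x": 0.047,"y": -0.012,"z": -0.03,"rx": 0,"ry": 0,"rz": 0,"grip": 0.5}
    - {"x": 0.047,"y": -0.012,"z": -0.03,"rx": 0,"ry": 0,"rz": 0,"grip": 0.5}
    - {"x": 0.047,"y": -0.012,"z": -0.03,"rx": 0,"ry": 0,"rz": 0,"grip": 0.5}
    - {"x": 0.047,"y": -0.012,"z": -0.03,"rx": 0,"ry": 0,"rz": 0,"grip": 0.5}
    - {"x": 0.047,"y": 0,"z": -0.03,"rx": 0,"ry": 0,"rz": 0,"grip": 0.5}
  squeeze: 25

```text
t: 1.15
ee_pos: [0.4556, 0.2715, 0.3617]
orientation: [[0.943, -0.003, 0.333], [-0.333, -0.003, 0.943], [-0.001, -1.0, -0.004]]
ft_force: [1.0, 0.5, 0.6]
finger_gap: 0.0443
```

```bash
cat > look.py <<'E'
import sys,pickle
from h import *
k=sys.argv[1]
s=sense();c=camera_model("wrist")
p,d=grab_frame("wrist");cv2.imwrite(f"pics/{k}.png",p[:,:,::-1]);np.save(f"{k}.npy",d);np.save(f"{k}p.npy",p)
pickle.dump((s,c),open(f"{k}.pkl","wb"))
print(s["t"],np.round(s["ee_pos"],3),np.round(s["orientation"],3).tolist(),s["finger_gap"],np.round(s["joints"],2))
E
python3 look.py w2
```

```text
1.15 [0.456 0.271 0.362] [[0.943, -0.003, 0.333], [-0.333, -0.003, 0.943], [-0.001, -1.0, -0.004]] 0.044295095151593016 [-0.49  0.43 -0.21  1.67  0.1   1.06  0.5 ]
```

View pics/w2.png

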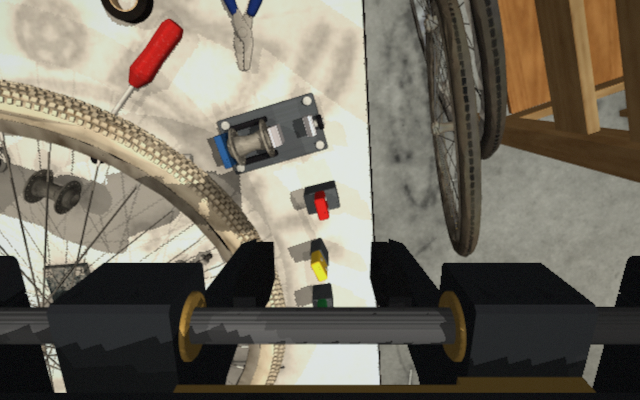

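The wrist view shows the whole fixture: blue jaw (223,152), hub (248,142), thrust plate (277,138), end plate and knob (310,127). The red, yellow and green spacers are below it. I'll measure the base plate and the two plates.

Run:
```python
from h import *
import pickle
k="w2";s,c=pickle.load(open(k+".pkl","rb"));d=np.load(k+".npy");p=np.load(k+"p.npy");X=cloud("wrist",d,c)
# orthographic top view around fixture, 1mm px
roi=np.zeros(d.shape,bool);roi[85:180,200:335]=1
g=p.max(-1)
z=X[...,2]
bench=X[(d>0)&(z<.008)&(z>-.02)&(g>150)&(np.arange(640)[None]>200)&(np.arange(640)[None]<360)];print("bench z",np.median(bench[:,2]))
m=roi&(abs(z-.012)<.004)&(g<110)
ms=cv2.morphologyEx(m.astype(np.uint8),cv2.MORPH_OPEN,np.ones((2,2)))>0
q=(X[ms][:,:2]*1000).astype(np.float32);print(len(q),"base rect",cv2.minAreaRect(q),np.median(X[ms][:,2]))
m2=roi&(z>.05)&(z<.066)
q2=X[m2];print("high pts",len(q2))
# high image
f=np.zeros((400,640,3),np.uint8);f[...]=p[...,::-1]
f=cv2.resize(f[85:180,200:340],None,fx=5.6,fy=5.6,interpolation=cv2.INTER_CUBIC);cv2.imwrite("pics/w2z.png",f)
zz=np.clip((z+.01)/.08*255,0,255).astype(np.uint8);cv2.imwrite("pics/w2d.png",cv2.resize(cv2.applyColorMap(zz,cv2.COLORMAP_JET)[85:180,200:340],None,fx=5.6,fy=5.6,interpolation=cv2.INTER_NEAREST))
```

```text
bench z -0.00034983681969976186
3107 base rect ((417.41802978515625, 216.95765686035156), (153.5542755126953, 81.067138671875), 86.75554656982422) 0.011819410451939811
high pts 1006
```

View pics/w2z.png

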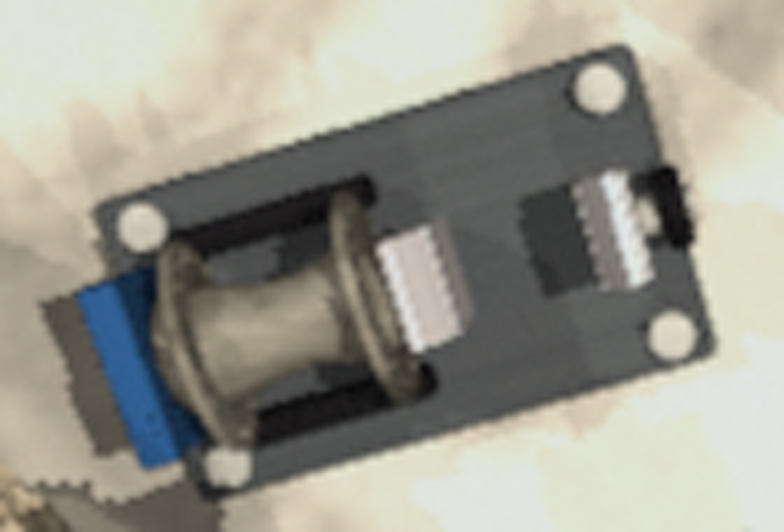

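View pics/w2d.png

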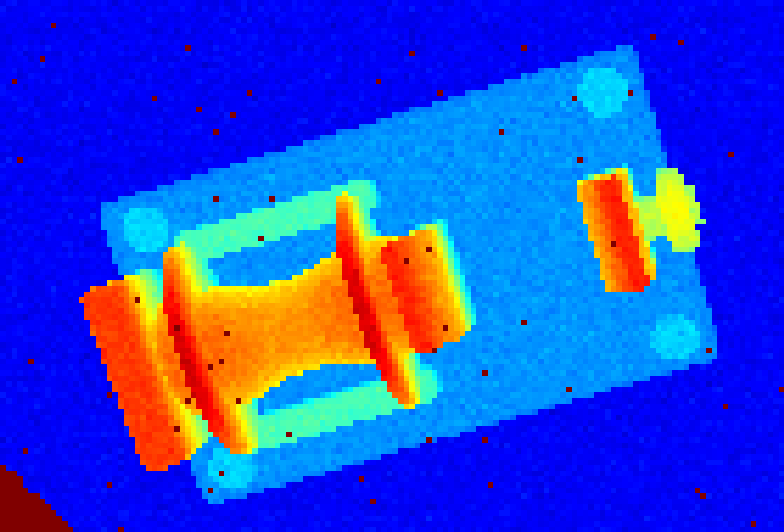

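Run:
```python
from h import *
import pickle
k="w2";s,c=pickle.load(open(k+".pkl","rb"));d=np.load(k+".npy");p=np.load(k+"p.npy");X=cloud("wrist",d,c)
z=X[...,2];roi=np.zeros(d.shape,bool);roi[88:180,214:335]=1
m=roi&(z>.007)&(z<.016)&(p[...,2]<150)
n,l,st,_=cv2.connectedComponentsWithStats(m.astype(np.uint8),connectivity=4);i=1+st[1:,4].argmax();mm=l==i
# full base incl things on top: hull of component
q=(X[mm][:,:2]*1000).astype(np.float32)
r=cv2.minAreaRect(q);print("base",r)
yaw=np.deg2rad(r[2] if r[2]<45 else r[2]-90)
print("yaw",np.rad2deg(yaw))
for dy in np.deg2rad([-1,0,1]):
    a=yaw+dy;ex=np.array([np.cos(a),np.sin(a)]);ey=np.array([-np.sin(a),np.cos(a)])
    print(np.rad2deg(a),'x ext',np.percentile(q@ex,[0,.5,99.5,100]),'y',np.percentile(q@ey,[0,.5,99.5,100]))
a=yaw;ex=np.array([np.cos(a),np.sin(a)]);ey=np.array([-np.sin(a),np.cos(a)])
H=roi&(z>.035)&(z<.066);Q=X[H]*1000;u=Q[:,:2]@ex;v=Q[:,:2]@ey
print("x mid from base",np.percentile(q@ex,[.5,99.5]).mean())
for lo in range(110,290,2):
    w=(v>=lo)&(v<lo+2)
    if w.sum()>3: print(lo,w.sum(),'z',np.round(np.percentile(Q[w,2],[10,50,90]),1),'u',np.round(np.percentile(u[w],[2,98]),1))
```

```text
base ((414.77960205078125, 210.177734375), (139.92086791992188, 80.11714172363281), 86.57083129882812)
yaw -3.429168701171875
-4.429168701171875 x ext [356.23243784 357.04595659 437.05082265 438.20855235] y [171.64418188 173.47560505 310.91284623 311.79302817]
-3.429168701171875 x ext [361.40669916 361.70513549 440.87450225 441.52383088] y [164.65084113 166.59000255 303.99007004 304.5717024 ]
-2.429168701171875 x ext [364.71130294 365.48860532 445.14147534 445.89869244] y [157.08007771 159.66123245 297.00979349 297.94860409]
x mid from base 401.2898188694238
166 6 z [52.8 53.7 54.4] u [382.  410.4]
168 39 z [54.4 55.6 56.6] u [382.3 421.2]
170 53 z [54.6 55.6 56.6] u [380.3 422.4]
172 52 z [54.3 55.8 56.5] u [379.8 422. ]
174 55 z [54.3 56.  56.8] u [379.8 421.1]
176 157 z [38.9 50.3 55.4] u [380.7 422.3]
178 15 z [45.3 48.8 51.1] u [385.1 420.1]
180 21 z [45.9 50.  51.7] u [388.3 412.8]
182 25 z [48.6 50.9 53. ] u [391. 413.]
186 15 z [57.6 61.8 63.1] u [385.5 418.3]
188 107 z [45.4 55.4 63.4] u [376.8 424.9]
190 115 z [39.4 50.5 59.5] u [379.  424.9]
192 36 z [43.7 49.9 52.1] u [38
[... 654 characters left out ...]
1 50.1 52.1] u [388.8 413.9]
226 12 z [48.2 51.5 52.5] u [390.6 410.2]
228 18 z [54.3 61.  63.7] u [384.7 425. ]
230 83 z [41.2 58.1 63.3] u [376.5 424.1]
232 103 z [41.3 51.  59.3] u [379.4 425.2]
234 34 z [44.8 50.2 52.5] u [387.9 413.9]
236 14 z [45.6 51.  52.8] u [388.  411.2]
238 30 z [55.8 57.  58.2] u [388.3 412.6]
240 36 z [55.5 57.3 58.4] u [388.9 413.7]
242 42 z [51.7 54.3 55.9] u [388.5 413.4]
244 41 z [49.2 51.  52.7] u [389.5 412.8]
246 36 z [46.  48.  49.4] u [388.7 413.9]
248 34 z [36.6 42.6 45.9] u [389.6 413.6]
282 5 z [44.1 44.4 45.2] u [392.1 409.9]
284 27 z [45.6 47.  49. ] u [388.8 413.1]
286 29 z [48.5 50.2 52.3] u [388.5 412.5]
288 30 z [52.2 53.8 56.2] u [388.5 413.4]
```

drive_tool:
  deltas:
    - {"x": 0.047,"y": 0.028,"z": 0,"rx": 0,"ry": 0,"rz": 0,"grip": 0.5}
    - {"x": 0.047,"y": 0.028,"z": 0,"rx": 0,"ry": 0,"rz": 0,"grip": 0.5}
    - {"x": 0.047,"y": 0.028,"z": 0,"rx": 0,"ry": 0,"rz": 0,"grip": 0.5}
    - {"x": 0.047,"y": 0.028,"z": 0,"rx": 0,"ry": 0,"rz": 0,"grip": 0.5}
    - {"x": 0.047,"y": 0.028,"z": -0.002,"rx": 0,"ry": 0,"rz": 0,"grip": 0.5}
    - {"x": 0,"y": 0,"z": 0,"rx": 0,"ry": -8.5,"rz": 0,"grip": 0.5}

```text
t: 1.95
ee_pos: [0.6863, 0.1736, 0.2162]
orientation: [[0.979, -0.001, 0.203], [-0.203, -0.011, 0.979], [0.001, -1.0, -0.011]]
ft_force: [-0.7, 0.2, -0.4]
finger_gap: 0.0442
```

```bash
python3 look.py w3
```

```text
1.95 [0.686 0.174 0.216] [[0.979, -0.001, 0.203], [-0.203, -0.011, 0.979], [0.001, -1.0, -0.011]] 0.04424275753770294 [-0.22  0.84 -0.2   1.3   0.19  1.03  0.91]
```

View pics/w3.png

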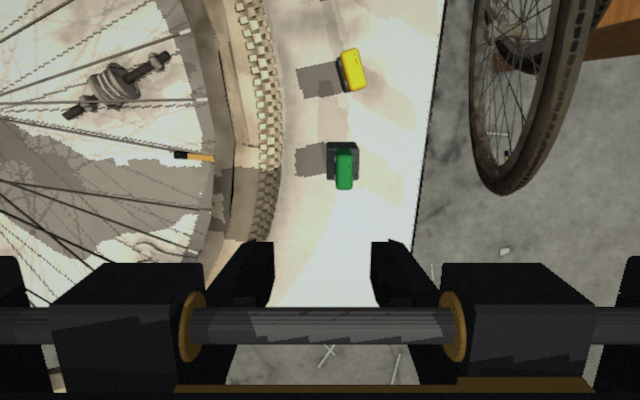

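The green grip is in plain view at (344,170), with clear bench on both sides and the tyre edge at column ~275. Next I'll measure its position and yaw.

```bash
cat > grn.py <<'E'
import sys,pickle
from h import *
k=sys.argv[1];s,c=pickle.load(open(k+".pkl","rb"));d=np.load(k+".npy");p=np.load(k+"p.npy");X=cloud("wrist",d,c)
hsv=cv2.cvtColor(p,cv2.COLOR_RGB2HSV);H=hsv[...,0]
m=(H>45)&(H<90)&(hsv[...,1]>100)&(d>0)
n,l,st,_=cv2.connectedComponentsWithStats(m.astype(np.uint8));i=1+st[1:,4].argmax();m=l==i
q=X[m];zt=np.percentile(q[:,2],90);t=q[q[:,2]>zt-.006]
r=cv2.minAreaRect((t[:,:2]*1000).astype(np.float32));print("n",len(t),"ztop",zt,"rect",r,"mean",t.mean(0))
O=np.array(s["orientation"]);e=np.array(s["ee_pos"])
g=np.array([r[0][0]/1000,r[0][1]/1000,zt]);print("grip top in tool",np.round(O.T@(g-e),4))
yaw=r[2] if r[1][0]>r[1][1] else r[2]-90
print("grip yaw",yaw,"tool yaw",np.rad2deg(np.arctan2(O[1,0],O[0,0])))
E
python3 grn.py w3
```

```text
n 547 ztop 0.08238804076576213 rect ((677.5242309570312, 191.49473571777344), (13.052451133728027, 28.47166633605957), 78.02948760986328) mean [0.67706621 0.19161256 0.08127263]
grip top in tool [-0.0123  0.1336  0.0172]
grip yaw -11.970512390136719 tool yaw -11.699918184852994
```

drive_tool:
  deltas:
    - {"x": -0.0125,"y": 0.02,"z": 0.017,"rx": 0.6,"ry": 0,"rz": 0,"grip": 0.48}
    - {"x": 0,"y": 0.045,"z": 0,"rx": 0,"ry": 0,"rz": 0,"grip": 0.48}
    - {"x": 0,"y": 0.03,"z": 0,"rx": 0,"ry": 0,"rz": 0,"grip": 0.48}
    - {"x": 0,"y": 0.0,"z": 0,"rx": 0,"ry": 0,"rz": 0,"grip": 0.48}

```text
t: 2.5
ee_pos: [0.6755, 0.1983, 0.1211]
orientation: [[0.979, 0.002, 0.202], [-0.202, 0.005, 0.979], [0.001, -1.0, 0.005]]
ft_force: [-0.7, 0.9, 0.3]
finger_gap: 0.0422
```

```bash
python3 look.py w4; python3 grn.py w4
```

```text
2.5 [0.676 0.198 0.121] [[0.979, 0.002, 0.202], [-0.202, 0.005, 0.979], [0.001, -1.0, 0.005]] 0.042183483542503335 [-0.26  0.93 -0.19  1.39  0.21  0.83  0.86]
n 1103 ztop 0.08218498455347073 rect ((677.328125, 191.54898071289062), (13.285792350769043, 28.448463439941406), 78.27828979492188) mean [0.67629776 0.19191993 0.08119844]
grip top in tool [ 0.0031  0.0389 -0.0064]
grip yaw -11.721710205078125 tool yaw -11.629147102349865
```

View pics/w4.png

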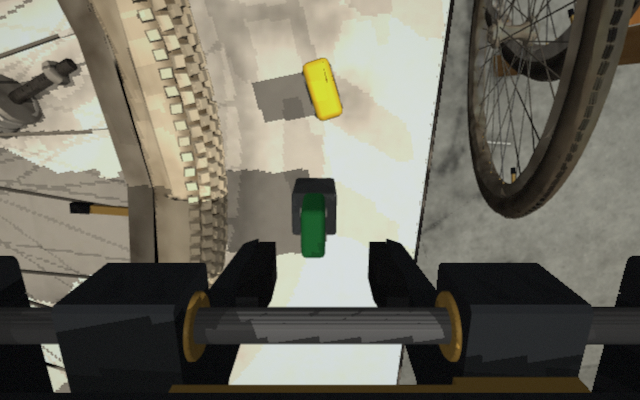

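The grip (313,225) sits slightly left of the finger midline. I'll correct by x +3 mm and z -6.5 mm, then go down.

drive_tool:
  deltas:
    - {"x": 0.003,"y": 0.01,"z": -0.0065,"rx": -0.2,"ry": 0,"rz": 0,"grip": 0.48}
    - {"x": 0,"y": 0.02,"z": 0,"rx": 0,"ry": 0,"rz": 0,"grip": 0.48}
    - {"x": 0,"y": 0.01,"z": 0,"rx": 0,"ry": 0,"rz": 0,"grip": 0.48}
    - {"x": 0,"y": 0,"z": 0,"rx": 0,"ry": 0,"rz": 0,"grip": 0.48}

```text
t: 3.05
ee_pos: [0.6809, 0.1916, 0.0837]
orientation: [[0.979, 0.01, 0.204], [-0.204, 0.003, 0.979], [0.009, -1.0, 0.005]]
ft_force: [-0.4, -0.4, -0.1]
finger_gap: 0.0423
```

```bash
python3 look.py w5; python3 grn.py w5
```

```text
3.05 [0.681 0.192 0.084] [[0.979, 0.01, 0.204], [-0.204, 0.003, 0.979], [0.009, -1.0, 0.005]] 0.04228538806210617 [-0.25  0.98 -0.18  1.41  0.22  0.76  0.85]
n 1674 ztop 0.08214724362236428 rect ((677.5421752929688, 191.66397094726562), (13.542202949523926, 29.084373474121094), 77.69952392578125) mean [0.67619156 0.19189517 0.08115792]
grip top in tool [-0.0033  0.0016 -0.0007]
grip yaw -12.30047607421875 tool yaw -11.745423011000373
```

View pics/w5.png

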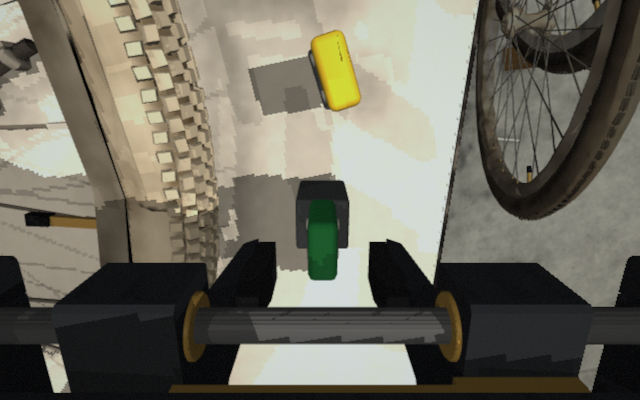

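The grip (323,235) is now centred between the fingers and its top is level with the tips. I'll go down the last 32 mm and close.

drive_tool:
  deltas:
    - {"x": -0.003,"y": 0.012,"z": -0.0005,"rx": 0,"ry": 0,"rz": 0.5,"grip": 0.48}
    - {"x": 0,"y": 0.012,"z": 0,"rx": 0,"ry": 0,"rz": 0,"grip": 0.48}
    - {"x": 0,"y": 0.005,"z": 0,"rx": 0,"ry": 0,"rz": 0,"grip": 0.48}
    - {"x": 0,"y": 0,"z": 0,"rx": 0,"ry": 0,"rz": 0,"grip": 0.48}

```text
t: 3.6
ee_pos: [0.6782, 0.1925, 0.0535]
orientation: [[0.979, 0.002, 0.203], [-0.203, 0.006, 0.979], [0.0, -1.0, 0.006]]
ft_force: [-0.8, 0.1, -0.0]
finger_gap: 0.0421
```

drive_tool:
  deltas:
    - {"x": 0,"y": 0,"z": -0.0005,"rx": -0.3,"ry": 0,"rz": 0,"grip": 0}
    - {"x": 0,"y": 0,"z": 0,"rx": 0,"ry": 0,"rz": 0,"grip": 0}
    - {"x": 0,"y": 0,"z": 0,"rx": 0,"ry": 0,"rz": 0,"grip": 0}
    - {"x": 0,"y": 0,"z": 0,"rx": 0,"ry": 0,"rz": 0,"grip": 0}
    - {"x": 0,"y": 0,"z": 0,"rx": 0,"ry": 0,"rz": 0,"grip": 0}
  squeeze: 30

```text
t: 4.22
ee_pos: [0.6786, 0.1922, 0.0543]
orientation: [[0.979, 0.002, 0.203], [-0.203, 0.001, 0.979], [0.002, -1.0, 0.001]]
ft_force: [-0.4, -0.0, -1.3]
finger_gap: 0.0138
```

The grip is held (13.8 mm opening). I'll lift and carry over the row.

drive_tool:
  deltas:
    - {"x": 0,"y": -0.02,"z": 0,"rx": 0,"ry": 0,"rz": 0,"grip": 0}
    - {"x": 0,"y": -0.045,"z": 0,"rx": 0,"ry": 0,"rz": 0,"grip": 0}
    - {"x": 0,"y": -0.045,"z": 0,"rx": 0,"ry": 0,"rz": 0,"grip": 0}
    - {"x": -0.02,"y": -0.025,"z": 0,"rx": 0,"ry": 0,"rz": 0,"grip": 0}
    - {"x": -0.05,"y": 0,"z": 0,"rx": 0,"ry": 0,"rz": 0,"grip": 0}
    - {"x": -0.05,"y": 0,"z": -0.001,"rx": 0,"ry": 0,"rz": 0,"grip": 0}
    - {"x": -0.05,"y": 0,"z": -0.002,"rx": 0,"ry": 0,"rz": 0,"grip": 0}
    - {"x": -0.05,"y": 0,"z": -0.001,"rx": 0,"ry": 0,"rz": 0,"grip": 0}
    - {"x": -0.03,"y": 0,"z": 0,"rx": 0,"ry": 0,"rz": 0,"grip": 0}
    - {"x": 0,"y": 0,"z": 0,"rx": 0,"ry": -8.3,"rz": 0,"grip": 0}
    - {"x": 0,"y": 0,"z": 0,"rx": 0,"ry": 0,"rz": 0,"grip": 0}

```text
t: 5.6
ee_pos: [0.4294, 0.2429, 0.2066]
orientation: [[0.998, 0.021, 0.057], [-0.057, 0.011, 0.998], [0.021, -1.0, 0.012]]
ft_force: [0.4, 0.6, -1.2]
finger_gap: 0.0135
```

```bash
python3 look.py w6; python3 grn.py w6
```

```text
5.6 [0.429 0.243 0.207] [[0.998, 0.021, 0.057], [-0.057, 0.011, 0.998], [0.021, -1.0, 0.012]] 0.013506820250003833 [-0.47  0.57 -0.23  2.01  0.23  0.57  0.66]
n 1923 ztop 0.23446402566611577 rect ((418.2508239746094, 242.3031463623047), (14.378020286560059, 35.96935272216797), 87.07694244384766) mean [0.42295737 0.24230927 0.23338997]
grip top in tool [-0.0105 -0.0281 -0.0009]
grip yaw -2.9230575561523438 tool yaw -3.281798718870255
```

View pics/w6.png

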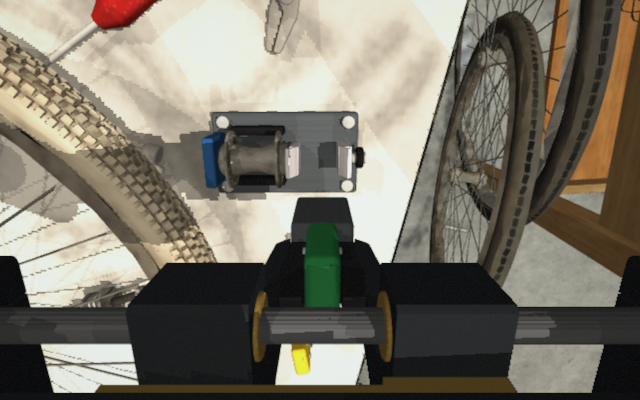

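The spacer (323,220) is held upright above the fixture. The gap is at (310,155) to (338,155). I'll re-measure the gap from this closer view.

```bash
cat > gap.py <<'E'
import sys,pickle
from h import *
k=sys.argv[1];s,c=pickle.load(open(k+".pkl","rb"));d=np.load(k+".npy");p=np.load(k+"p.npy");X=cloud("wrist",d,c);z=X[...,2]
m=(z>.007)&(z<.016)&(p[...,2]<150)&(X[...,1]>.1)&(X[...,1]<.32)&(X[...,0]>.35)&(X[...,0]<.48)
n,l,st,_=cv2.connectedComponentsWithStats(m.astype(np.uint8),connectivity=4);m=l==1+st[1:,4].argmax()
r=cv2.minAreaRect((X[m][:,:2]*1000).astype(np.float32));print("base",r)
a=np.deg2rad(r[2] if r[2]<45 else r[2]-90);ex=np.array([np.cos(a),np.sin(a)]);ey=np.array([-np.sin(a),np.cos(a)])
v=X[...,:2]@ey*1000;u=X[...,:2]@ex*1000
ctr=np.array(r[0]);v0=ctr@ey;u0=ctr@ex
H=(z>.046)&(z<.0575)&(abs(u-u0)<11)
A=H&(v>v0+6)&(v<v0+20);B=H&(v>v0+42)&(v<v0+62)
for nm,M in(("thrust",A),("end",B)):
    for lo in np.arange(45,58,2):
        w=M&(z*1000>=lo)&(z*1000<lo+2)
        if w.sum(): print(nm,lo+1,w.sum(),round(float(np.median(v[w]-v0)),2))
P=(z>.046)&(z<.06)&(v>v0+42)&(v<v0+60)&(abs(u-u0)<20)
print("end plate u",np.percentile(u[P]-u0,[2,98]) if P.any() else '',"yaw",np.rad2deg(a),"u0,v0",u0,v0)
E
python3 gap.py w6; python3 gap.py w2
```

```text
base ((414.26165771484375, 210.24700927734375), (140.25294494628906, 79.402587890625), 86.640869140625)
thrust 46 19 12.66
thrust 48 32 11.85
thrust 50 35 10.89
thrust 52 43 9.5
thrust 54 33 8.49
thrust 56 40 7.32
thrust 58 10 6.75
end 46 16 50.0
end 48 38 51.08
end 50 29 51.93
end 52 38 52.85
end 54 41 54.31
end 56 70 56.56
end 58 26 57.36
end plate u [-12.68555921  12.38304094] yaw -3.359130859375 u0,v0 401.2306262717598 234.15915635372727
base ((414.77960205078125, 210.177734375), (139.92086791992188, 80.11714172363281), 86.57083129882812)
thrust 46 6 12.95
thrust 48 18 12.13
thrust 50 19 10.89
thrust 52 22 9.76
thrust 54 19 8.36
thrust 56 22 7.47
thrust 58 4 6.07
end 46 12 50.39
end 48 18 51.06
end 50 13 52.0
end 52 13 53.51
end 54 15 54.39
end 56 26 58.41
end 58 13 57.06
end plate u [-12.7096453   11.79140697] yaw -3.429168701171875 u0,v0 401.46525315204957 234.6112717155194
```

drive_tool:
  deltas:
    - {"x": -0.012,"y": 0,"z": -0.002,"rx": -0.6,"ry": 0,"rz": 1.2,"grip": 0}
    - {"x": 0,"y": 0.02,"z": 0,"rx": 0,"ry": 0,"rz": 0,"grip": 0}
    - {"x": 0,"y": 0.03,"z": 0,"rx": 0,"ry": 0,"rz": 0,"grip": 0}
    - {"x": 0,"y": 0.015,"z": 0,"rx": 0,"ry": 0,"rz": 0,"grip": 0}
    - {"x": 0,"y": 0,"z": 0,"rx": 0,"ry": 0,"rz": 0,"grip": 0}

```text
t: 6.28
ee_pos: [0.4175, 0.2418, 0.1409]
orientation: [[0.998, -0.001, 0.07], [-0.07, 0.001, 0.998], [-0.001, -1.0, 0.001]]
ft_force: [0.0, 0.0, -1.8]
finger_gap: 0.0139
```

```bash
python3 look.py w7; python3 grn.py w7
python3 - <<'E'
from h import *
p,d=grab_frame("scene");cv2.imwrite("pics/s7.png",cv2.resize(p[150:280,180:380],None,fx=4,fy=4,interpolation=cv2.INTER_CUBIC)[:,:,::-1])
E
```

```text
6.275 [0.418 0.242 0.141] [[0.998, -0.001, 0.07], [-0.07, 0.001, 0.998], [-0.001, -1.0, 0.001]] 0.013911341117816998 [-0.51  0.68 -0.17  2.08  0.27  0.41  0.61]
n 1937 ztop 0.16885560399235164 rect ((412.8497314453125, 241.18389892578125), (14.323419570922852, 22.042020797729492), 87.50377655029297) mean [0.41168576 0.24148149 0.16775501]
grip top in tool [-0.0047 -0.0279 -0.0009]
grip yaw -2.4962234497070312 tool yaw -3.9887988667345677
```

View pics/w7.png

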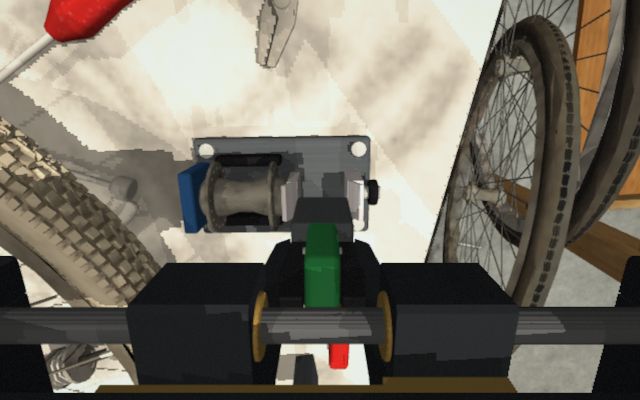

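View pics/s7.png

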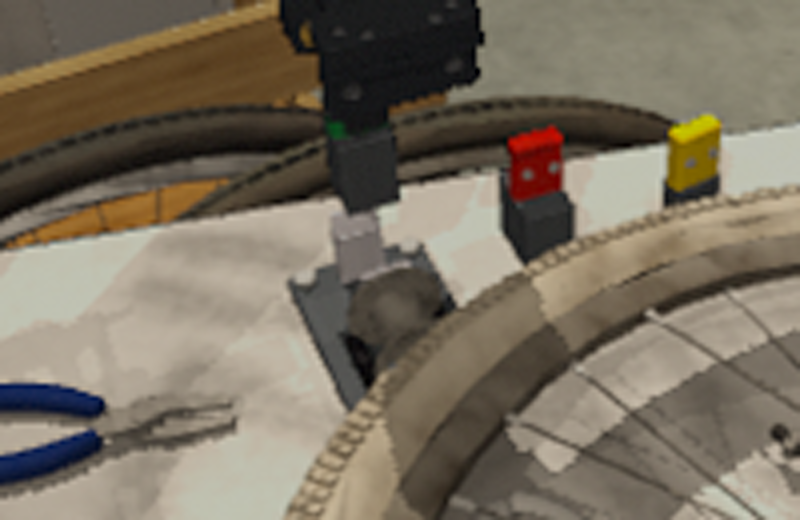

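The wrist view shows the spacer (323,215) centred between the thrust plate (292) and end plate (355), and the scene view agrees. I'll lower it in stages and watch the force.

drive_tool:
  deltas:
    - {"x": -0.0005,"y": 0.015,"z": 0,"rx": 0,"ry": -0.5,"rz": 0,"grip": 0}
    - {"x": 0,"y": 0.015,"z": 0,"rx": 0,"ry": 0,"rz": 0,"grip": 0}
    - {"x": 0,"y": 0.01,"z": 0,"rx": 0,"ry": 0,"rz": 0,"grip": 0}
    - {"x": 0,"y": 0,"z": 0,"rx": 0,"ry": 0,"rz": 0,"grip": 0}

```text
t: 6.88
ee_pos: [0.4201, 0.2438, 0.1041]
orientation: [[0.998, 0.006, 0.063], [-0.063, 0.007, 0.998], [0.006, -1.0, 0.007]]
ft_force: [0.8, 0.1, -0.5]
finger_gap: 0.014
```

```bash
python3 look.py w8
```

```text
6.875 [0.42  0.244 0.104] [[0.998, 0.006, 0.063], [-0.063, 0.007, 0.998], [0.006, -1.0, 0.007]] 0.013960386588410834 [-0.54  0.75 -0.13  2.1   0.3   0.3   0.59]
```

View pics/w8.png

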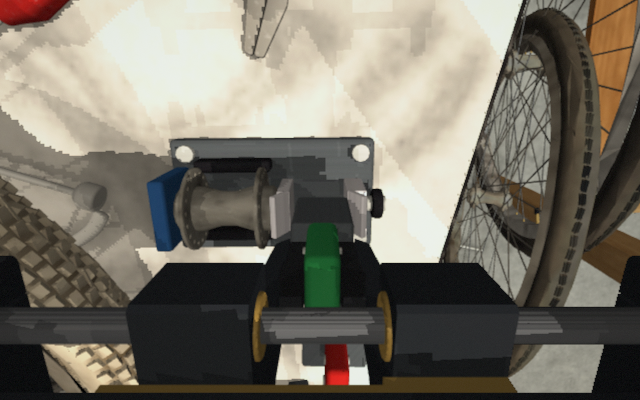

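No contact yet; the block (323,215) is entering the mouth between the plates. The TCP has drifted about 3 mm, so I'll correct it before the straight section.

drive_tool:
  deltas:
    - {"x": -0.003,"y": 0.0,"z": -0.002,"rx": -0.4,"ry": 0,"rz": 0.35,"grip": 0}
    - {"x": 0,"y": 0.01,"z": 0,"rx": 0,"ry": 0,"rz": 0,"grip": 0}
    - {"x": 0,"y": 0.0,"z": 0,"rx": 0,"ry": 0,"rz": 0,"grip": 0}

```text
t: 7.3
ee_pos: [0.4175, 0.2423, 0.0949]
orientation: [[0.998, 0.001, 0.063], [-0.063, 0.001, 0.998], [0.001, -1.0, 0.001]]
ft_force: [-0.1, -0.2, 0.0]
finger_gap: 0.0137
```

drive_tool:
  deltas:
    - {"x": -0.0005,"y": 0.008,"z": -0.0005,"rx": 0,"ry": 0,"rz": 0,"grip": 0}
    - {"x": 0,"y": 0,"z": 0,"rx": 0,"ry": 0,"rz": 0,"grip": 0}
    - {"x": -0.0005,"y": 0.008,"z": -0.0005,"rx": 0,"ry": 0,"rz": 0,"grip": 0}
    - {"x": 0,"y": 0,"z": 0,"rx": 0,"ry": 0,"rz": 0,"grip": 0}

```text
t: 7.8
ee_pos: [0.4164, 0.2413, 0.0775]
orientation: [[0.998, 0.001, 0.063], [-0.063, 0.001, 0.998], [0.001, -1.0, 0.001]]
ft_force: [0.1, -0.8, -1.4]
finger_gap: 0.0139
```

drive_tool:
  deltas:
    - {"x": 0,"y": 0.007,"z": 0.0003,"rx": 0,"ry": 0,"rz": 0,"grip": 0}
    - {"x": 0,"y": 0,"z": 0,"rx": 0,"ry": 0,"rz": 0,"grip": 0}
    - {"x": 0,"y": 0.003,"z": 0,"rx": 0,"ry": 0,"rz": 0,"grip": 0}
    - {"x": 0,"y": 0,"z": 0,"rx": 0,"ry": 0,"rz": 0,"grip": 0}

```text
t: 8.3
ee_pos: [0.4165, 0.2418, 0.0668]
orientation: [[0.998, 0.001, 0.063], [-0.063, 0.001, 0.998], [0.001, -1.0, 0.001]]
ft_force: [-0.2, -0.2, -1.8]
finger_gap: 0.0138
```

drive_tool:
  deltas:
    - {"x": 0,"y": 0.001,"z": 0,"rx": 0,"ry": 0,"rz": 0,"grip": 0}
    - {"x": 0,"y": 0.001,"z": 0,"rx": 0,"ry": 0,"rz": 0,"grip": 0}
    - {"x": 0,"y": 0,"z": 0,"rx": 0,"ry": 0,"rz": 0,"grip": 0}

```text
t: 8.68
ee_pos: [0.4168, 0.242, 0.0665]
orientation: [[0.998, 0.003, 0.063], [-0.063, 0.002, 0.998], [0.003, -1.0, 0.002]]
ft_force: [0.3, -0.1, -1.8]
finger_gap: 0.0136
```

drive_tool:
  deltas:
    - {"x": 0,"y": 0.003,"z": 0,"rx": 0,"ry": 0,"rz": 0,"grip": 0}
    - {"x": 0,"y": 0.001,"z": 0,"rx": 0,"ry": 0,"rz": 0,"grip": 0}

```text
t: 8.93
ee_pos: [0.4173, 0.2422, 0.0659]
orientation: [[0.998, 0.006, 0.063], [-0.063, 0.003, 0.998], [0.006, -1.0, 0.004]]
ft_force: [-1.1, 0.6, 2.7]
finger_gap: 0.0136
```

```bash
python3 look.py w9;python3 grn.py w9
python3 - <<'E'
from h import *
out=[]
for n,(a,b,e,f) in dict(scene=(150,280,180,380),side=(150,280,180,380)).items():
    p,d=grab_frame(n);out.append(cv2.resize(p[a:b,e:f],None,fx=4,fy=4,interpolation=cv2.INTER_CUBIC)[:,:,::-1][:300*1+220])
cv2.imwrite("pics/s9.png",out[0])
E
```

```text
8.925 [0.417 0.242 0.066] [[0.998, 0.006, 0.063], [-0.063, 0.003, 0.998], [0.006, -1.0, 0.004]] 0.013649246835546958 [-0.57  0.82 -0.08  2.13  0.32  0.2   0.57]
n 1925 ztop 0.09398961103231261 rect ((406.6292419433594, 242.01513671875), (13.870343208312988, 32.71719741821289), 86.9448471069336) mean [0.41108601 0.24189441 0.09298776]
grip top in tool [-0.0104 -0.0282 -0.0008]
grip yaw -3.0551528930664062 tool yaw -3.625923769777227
```

View pics/w9.png

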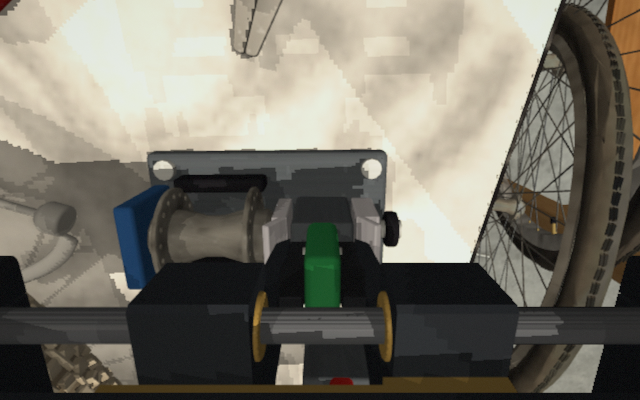

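View pics/s9.png

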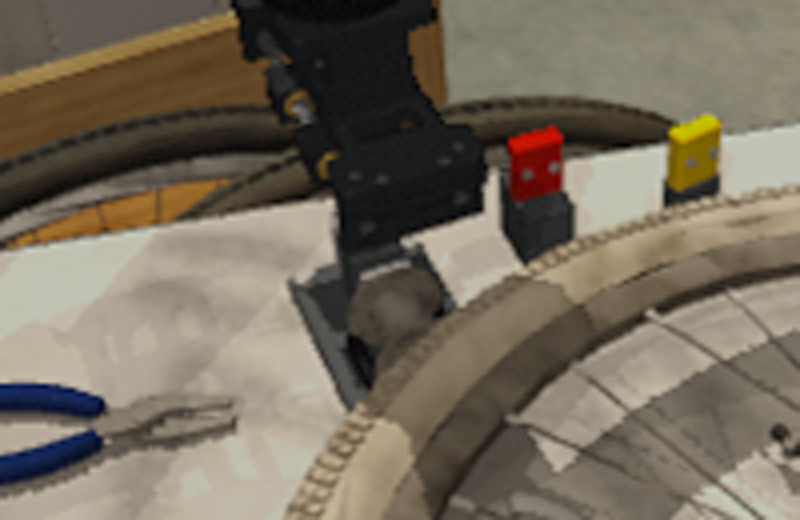

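The grip top is at 0.094 m, which is 12 + 82 mm, and floor contact has started (force up about 4.5 N). The spacer is seated between the plates (292 to 355). I'll open and back straight up.

drive_tool:
  deltas:
    - {"x": 0,"y": -0.0005,"z": 0,"rx": 0,"ry": 0,"rz": 0,"grip": 0.4}
    - {"x": 0,"y": 0,"z": 0,"rx": 0,"ry": 0,"rz": 0,"grip": 0.4}
    - {"x": 0,"y": 0,"z": 0,"rx": 0,"ry": 0,"rz": 0,"grip": 0.4}
    - {"x": 0,"y": 0,"z": 0,"rx": 0,"ry": 0,"rz": 0,"grip": 0.4}

```text
t: 9.57
ee_pos: [0.4176, 0.2424, 0.0663]
orientation: [[0.998, 0.007, 0.063], [-0.063, 0.004, 0.998], [0.006, -1.0, 0.004]]
ft_force: [0.3, -0.0, 0.6]
finger_gap: 0.0352
```

drive_tool:
  deltas:
    - {"x": 0,"y": -0.01,"z": 0,"rx": 0,"ry": 0,"rz": 0,"grip": 0.4}
    - {"x": 0,"y": -0.02,"z": 0,"rx": 0,"ry": 0,"rz": 0,"grip": 0.4}
    - {"x": 0,"y": -0.04,"z": 0,"rx": 0,"ry": 0,"rz": 0,"grip": 0.4}
    - {"x": 0,"y": -0.05,"z": 0,"rx": 0,"ry": 0,"rz": 0,"grip": 0.4}
    - {"x": 0.03,"y": -0.04,"z": 0,"rx": 0,"ry": 0,"rz": 0,"grip": 0.4}
    - {"x": 0.03,"y": -0.02,"z": 0,"rx": 0,"ry": 0,"rz": 0,"grip": 0.4}
    - {"x": 0.0,"y": 0,"z": 0,"rx": 0,"ry": 0,"rz": 0,"grip": 0.4}

```text
t: 10.45
ee_pos: [0.4765, 0.2374, 0.2555]
orientation: [[0.998, 0.007, 0.062], [-0.062, 0.003, 0.998], [0.007, -1.0, 0.003]]
ft_force: [0.2, -0.2, -0.0]
finger_gap: 0.0353
```

```bash
python3 look.py w10;python3 grn.py w10; python3 gap.py w10
```

```text
10.45 [0.477 0.237 0.255] [[0.998, 0.007, 0.062], [-0.062, 0.003, 0.998], [0.007, -1.0, 0.003]] 0.035314339834752205 [-0.38  0.55 -0.27  1.83  0.2   0.78  0.75]
n 535 ztop 0.09440616002830168 rect ((416.6563415527344, 241.24378967285156), (12.802507400512695, 29.038768768310547), 86.6915512084961) mean [0.41640881 0.24154052 0.09332069]
grip top in tool [-0.0611  0.1607 -0.0003]
grip yaw -3.3084487915039062 tool yaw -3.548061625411768
base ((414.60772705078125, 209.96722412109375), (139.4430694580078, 79.56082916259766), 86.58943939208984)
thrust 46 21 13.43
thrust 48 28 12.42
thrust 50 33 10.85
thrust 52 28 9.89
thrust 54 34 8.9
thrust 56 49 8.16
thrust 58 34 17.59
end 46 24 50.56
end 48 25 51.43
end 50 25 52.31
end 52 33 53.24
end 54 37 54.77
end 56 96 55.67
end 58 35 46.21
end plate u [-12.48361968  13.34784356] yaw -3.4105606079101562 u0,v0 401.38238000929414 234.26051215133828
```

View pics/w10.png

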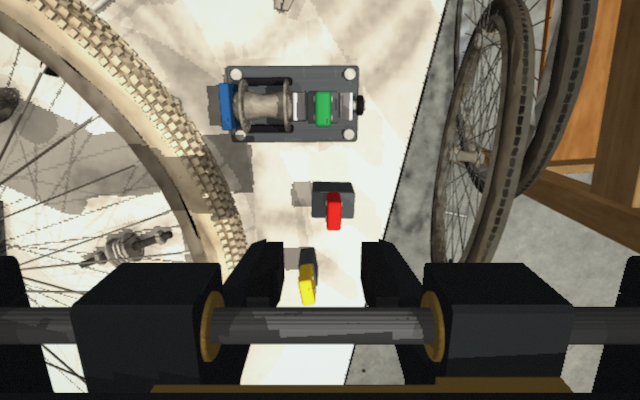

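The green grip (323,107) stands between the plates, with its top at 94.4 mm and its centre within 1 mm of the gap centre. Red (333,205) and yellow (308,285) stand untouched, and the gripper is clear of everything.

```bash
python3 -c "
from plant import *
print(hand_in())"
```

```text
the job is handed in; nothing more can be done
None
```

The green spacer is in the gap, seated on the base plate and released, and I handed the job in at about 10.5 s of the 38 s allowed. `hand_in` gives no verdict, so the checks below are my own measurements.

**Choice of spacer:** The green one is 30 mm thick against a 35 mm gap. The red one (46 mm) is too thick and the yellow one (18 mm) too thin.

**Last wrist view after release:**

| Check | Measured | Required |
|---|---|---|
| Grip top height | 94.4 mm, against 94 mm when fully down | underside within 6 mm of the floor |
| Centre offset from the gap centre | under 1 mm | 15 mm in x, 10 mm in y |
| Yaw | -3.3°, against -3.4° for the fixture | not judged |

- **Upright:** I did not measure the tilt, but the position and height match a spacer standing straight between the plates.
- **Other spacers:** Red and yellow were never touched and stand upright on the bench.
- **Forces:** Wrist readings at the end of each move stayed under about 3 N on each axis. They fell back to about zero once the gripper was clear, with its tips 0.25 m above the bench.

**What disagreed or went wrong:**
- The first move call was refused as "invalid input". It worked once every row carried all its values.
- The arm drifted a few millimetres and up to 1.4° between rows, which I corrected before the grasp and before the insertion.
- While the fingers hid part of the grip, its measured x position was up to 11 mm off, so I did not use those readings.

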